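# Lay out the milk batch row on the bath carrier

## Robot

A 7-joint arm with a two-finger parallel gripper is mounted at the origin on the work surface. World frame = base frame: x ahead of the robot, y to its left, z up, the work surface at z = 0. Lengths are in m, angles in rad, forces in N, time in s.
With the tool pointing down it reaches from about 0.425 to 1.025 m from the base axis. Payload 3.6 kg.
Tool frame: the origin (TCP) lies midway between the tips of the shut fingers; the grasp point (between the pads) lies 19 mm behind it (robot.grip_depth is the distance from the TCP to the grasp point, in m); z points along the fingers, y is the line along which they close (so a half turn about z gives the same grasp; the last joint's range is limited). The gripper opens to 85 mm and grips with 20 to 120 N. Pads are 22 mm wide; open, the fingers measure 114 mm over their backs; the gripper's body (76 mm by 85 mm) begins 54 mm behind the grasp point. The pads swing forward as they close: fully open they stand 13 mm farther back than shut.
Start: joints at [1.113, 0.591, 0.048, 1.609, -0.033, 0.943, -0.034], TCP at [0.259, -0.677, 0.231] pointing down, gripper open.
Joint ranges: [-2.69, 2.69], [-0.47, 2.24], [-1.27, 1.36], [0.19, 2.51], [-1.53, 4.68], [0.08, 2.07], [-3.09, 3.09]. Speed limits (rad/s): [2.57, 2.57, 3.14, 3.14, 3.14, 3.14, 3.14].

## Interface

Orientations are given as a unit quaternion [w, x, y, z].
In Python, from cell import robot gives the robot as it stands. The module is installed in compiled form; this text tells all that it offers.
- The arm moves only by the tool step_arm, never from a script. Its argument "steps" is a list of rows, each an object of numbers: "tx", "ty", "tz": the shift along the world's x, y, z in mm; "rx", "ry", "rz": the turn, a rotation vector about the world's x, y, z in units of 6 degrees (1.0 is 6 degrees). In form: [{"tx": .., "ty": .., "tz": .., "rx": .., "ry": .., "rz": ..}, ...]. A call has 1 to 20 rows; each row shifts and turns the commanded pose from where the row before left it; what a row does not reach is not made up. A row lasts 1/12 s, in which the tool goes at most 41.7 mm and 7.16 degrees, less where a joint would pass 70% of its speed; a pose out of reach is approached as far as the arm can. A call with a gripper value outside its range is refused whole. "grip" is the opening, from -1 (shut) to 1 (fully open), set as the call begins (left out, the last holds). The fingers move at their own pace and stop on an object; the grip force is fixed at half the most. Time passes only in rows, so rows that do not move let the fingers close. It gives the time, the measured TCP pose, the force, the opening and the grip force at its end, in the units of the state.
- robot.observe(): the state, without advancing time (a new reading comes with each control period).
- robot.grab_frame(name): name is "side" or "top"; returns (picture, depth): 420x560x3 uint8, blue, green, red; 420x560 float32, m along the optical axis (not along the pixel's ray), 0 where there is no reading.
- robot.camera_model(name): a dict with "fx", "fy", "cx", "cy" (pixels), "cam_to_world" (4x4, takes a point from camera to world coordinates). Camera axes: x right, y up, looking along -z (the intrinsics and any distortion apply to the point x, -y, -z); pixel columns grow to the right and rows downward; lengths in m; the calibration is good to about 2 mm. A picture is of the moment at which its call begins. camera_model takes no time and is no camera call.
- robot.job_done(): hands the job in; it is judged then, once.
The state is a dict: "t": time; "joint_pos": joint angles; "dq": joint speeds; "tau": joint torques, N m; "position": TCP position; "eef_rot": TCP orientation; "force": force on the tool from outside, world axes, zero at the start; "ft_torque": the same for the moment, N m; "gripper_width": finger opening in m; "grip_force": force on a finger pad.
Only numpy, scipy, OpenCV 4.12 (cv2) and the standard library are available. Lean on these libraries where they do the work, as an engineer would, in place of code of your own. Each camera call takes 0.05 s, during which the arm holds its last target. There are 200 camera calls.

## Task

Set up the row on the flat carrier plate, one container centred on each black mat: the tall bottle on the mat next to the probe post, the wide jar on the mat at the other end, and the small pot on the mat between them; and the steel weight, knob up, centred on top of the wide jar's lid. Keep everything upright and set it down rather than dropping it, leave the metal cup and the white timer where they are, and let go of everything.

Things in the scene. Friction and masses are not known exactly. Their poses are not given: they have to be found in the camera images.
- bottle: tall cream milk bottle with a red cap, loose, about 0.2 kg: straight round body 50 mm across up to 82 mm, shoulder to 94 mm, cap 34 mm across from 94 to 112 mm (full height). Origin: centre of its underside, z up its axis
- jar: wide cream milk jar with a flat red lid, loose, about 0.22 kg: a plain cylinder 58 mm across and 72 mm high (lid is the top 16 mm). Origin: centre of its underside, z up its axis
- pot: small cream sample pot with a red lid, loose, about 0.06 kg: a plain cylinder 36 mm across and 48 mm high. Origin: centre of its underside, z up its axis
- weight: bare dark steel hold-down weight, loose, about 0.2 kg: a disc 52 mm across and 12 mm thick with a central upright knob 18 mm across that rises from 12 to 40 mm. Origin: centre of the disc's underside, z up through the knob
- mat_a: one of three identical black rubber discs in a row on a flat aluminium carrier, 76 mm across, 3 mm thick, 100 mm from centre to centre; fixed. Which mat has which place in the row varies. Origin: centre of its underside (6 mm above the worktop), z up; its top is 9 mm above the worktop. The carrier is a 100 x 410 mm plate, 6 mm thick, fixed, its long side along the row and roughly crosswise to the robot
- mat_b: as mat_a
- mat_c: as mat_a
- probe_post: upright temperature probe at one end of the carrier, in line with the mats, 77 mm from the centre of the nearest mat; fixed: black base 34 mm across, thin steel stem, black head 22 mm across, top 90 mm above its origin (96 mm above the worktop). Which end it stands at varies; at the opposite end is only a low steel bow handle across the plate (24 mm high, 68 mm wide; fixed). Origin: centre of its base's underside, 6 mm above the worktop
- cup: open metal cup, loose, not to be disturbed: rim 72 mm across, 70 mm high; to one side of the work. Origin: centre of its underside
- timer: white timer, a flat loose box 70 x 70 x 26 mm with a black display, not to be disturbed; on the other side of the work from the cup. Origin: centre of its underside

How it is judged:
By the outcome, as a careful person would: the job done as asked, in the order asked, and still so for the second after the job is handed in, with the robot touching nothing.
It also fails if it takes over 106 s, if anything falls off the work surface, if the arm or the gripper's body presses on something with over 40 N, if the wrist force passes 120 N, or if a joint passes its speed limit or range.

## Working session

There is one attempt and no reset: what is moved stays moved. The work goes in short steps, Python scripts to look and compute and a tool call to move; the robot and the scene stay as the last step left them, time stands still between calls to the robot, and variables do not carry over. Pictures are saved under pics/ and viewed, at most 14 in all, crops included, and the job is handed in when it is done.

Besides the shell and the picture viewer there is one more tool, called after "Emit:" as name(argument=value, ...), one argument or row to a line, values as JSON. step_arm: Moves the arm, as the interface text tells. Its arguments: {"type":"object","properties":{"steps":{"type":"array","items":{"type":"object","properties":{"tx":{"type":"number"},"ty":{"type":"number"},"tz":{"type":"number"},"rx":{"type":"number"},"ry":{"type":"number"},"rz":{"type":"number"}}}},"grip":{"type":"number"}},"required":["steps"]}

```bash
mkdir -p pics; python3 - <<'E'
from cell import robot
import cv2,numpy as np
for n in("top","side"):
    p,d=robot.grab_frame(n); cv2.imwrite(f"pics/{n}0.png",p); np.save(f"{n}0.npy",d)
    m=robot.camera_model(n); print(n,{k:(np.round(v,4).tolist()) for k,v in m.items() if not isinstance(v,str)})
print(robot.observe())
E
```

```text
top {'fx': 481.6332, 'fy': 481.6332, 'cx': 276.1901, 'cy': 209.1952, 'cam_to_world': [[-0.0215, 0.9807, -0.1942, 0.3181], [-0.9998, -0.0206, 0.0071, 0.015], [0.003, 0.1943, 0.9809, 1.2464], [0.0, 0.0, 0.0, 1.0]]}
side {'fx': 385.9257, 'fy': 385.9257, 'cx': 276.809, 'cy': 210.1861, 'cam_to_world': [[0.9891, 0.1082, -0.0999, 0.464], [-0.1473, 0.7332, -0.6639, -0.578], [0.0015, 0.6713, 0.7411, 0.6771], [0.0, 0.0, 0.0, 1.0]]}
{'t': 0.1, 'joint_pos': array([ 1.1125137 ,  0.59203788,  0.04833556,  1.6096733 , -0.03328176,
        0.94267836, -0.03370456]), 'dq': array([-2.56025708e-05, -8.86226256e-04, -2.56310933e-04, -4.24942675e-03,
       -1.60083063e-04, -8.90103174e-06, -7.45476187e-04]), 'tau': array([ 5.48671524e-03, -5.49998581e+01,  1.55359726e+00, -1.98825538e+01,
        9.72023554e-03,  3.82428741e-03,  1.11011808e-06]), 'position': array([ 0.25836947, -0.6766225 ,  0.23025624]), 'eef_rot': array([-9.63779544e-04,  9.83406737e-01,  1.81411677e-01, -2.51465763e-04]), 'force': array([-0.75413089,  0.97299619, -0.43892649]), 'ft_torque': array([0.02882971, 0.00295646, 0.00851584]), 'grip_force': 0.0, 'gripper_width': 0.08525249550202209}
```

View pics/top0.png

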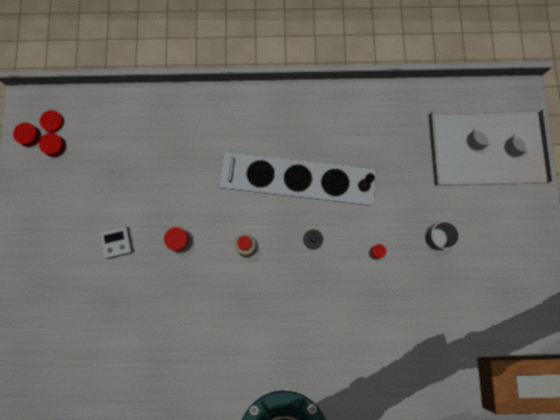

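View pics/side0.png

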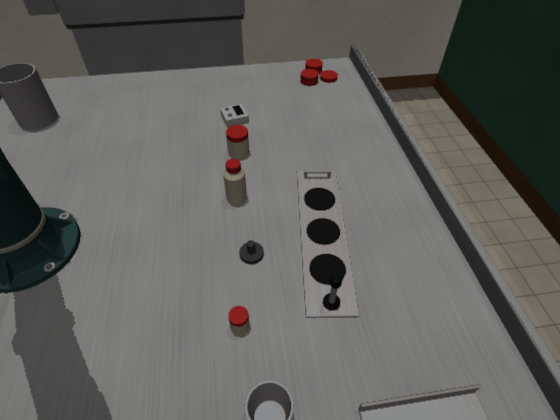

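Top view: the carrier has its handle at left (230,168), mats at (260,173), (298,177) and (335,181), and the probe at right (367,182). The jar is at (177,239), bottle (246,244), weight (313,239), pot (378,251), cup (441,236) and timer (116,242). The side view agrees with this layout.

```bash
cat > h.py <<'E'
import cv2,numpy as np
from cell import robot
def ray(n,u,v,z):
    m=robot.camera_model(n); T=np.array(m["cam_to_world"])
    d=T[:3,:3]@np.array([(u-m["cx"])/m["fx"],-(v-m["cy"])/m["fy"],-1.]); o=T[:3,3]
    return (o+d*(z-o[2])/d[2])[:2]
def blobs(mask,lo=20,hi=3000):
    cs,_=cv2.findContours(mask.astype(np.uint8),cv2.RETR_EXTERNAL,cv2.CHAIN_APPROX_NONE)
    return [(c,cv2.fitEllipse(c)) for c in cs if lo<cv2.contourArea(c)<hi]
def near(bl,u,v,r=16):
    b=[x for x in bl if np.hypot(x[1][0][0]-u,x[1][0][1]-v)<r]
    return max(b,key=lambda x:cv2.contourArea(x[0])) if b else None
def red(p):
    q=p.astype(int); return (q[...,2]>90)&(q[...,1]<60)&(q[...,0]<60)
def dark(p,t=40): return p.max(2)<t
def outline(n,c,z):
    # circle fitted to the outline thrown on the plane z
    P=np.array([ray(n,u,v,z) for u,v in c[:,0,:]]); 
    (x,y),(a,b),_=cv2.fitEllipse((P*1000).astype(np.float32)); return x,y,a,b
E
python3 - <<'E'
from h import *
T=cv2.imread("pics/top0.png");S=cv2.imread("pics/side0.png")
print("mean",T[173,260],T[239,313],T[239,307],S[198,320],S[255,245])
r={"top":dict(jar=(177,239,.072),bottle=(246,244,.112),pot=(378,251,.048)),"side":dict(jar=(237,132,.072),bottle=(233,165,.112),pot=(238,315,.048))}
k={"top":dict(mh=(260,173,.009),mm=(298,177,.009),mp=(335,181,.009),w=(313,239,.012)),"side":dict(mh=(320,198,.009),mm=(323,231,.009),mp=(327,269,.009),w=(251,253,.012))}
for n,p in(("top",T),("side",S)):
    d=np.load(n+"0.npy")
    for g,f in((r,[red(p)]),(k,[dark(p,40),dark(p,75)])):
        for o,(u,v,z) in g[n].items():
            b=near(blobs(f[-1] if o=="w" else f[0]),u,v)
            if b is None: print(n,o,"none");continue
            print(n,o,np.round(b[1][0],1),np.round(outline(n,b[0],z),1),"depth",d[v,u])
E
```

```text
mean [13 13 13] [45 45 43] [45 46 44] [18 19 17] [49 49 48]
top jar [175.2 238.4] [482.9 256.   53.6  54.3] depth 1.1844127
top bottle [244.2 242.6] [463.6  84.3  31.1  31.8] depth 1.1403909
top pot [378.8 250.7] [ 444.3 -247.4   31.9   32.1] depth 1.2009159
top mh [260.2 173.4] [661.1  46.6  67.8  68.1] depth 1.2794923
top mm [297.4 177.7] [647.  -52.1  67.8  68.1] depth 1.2814605
top mp [334.8 182. ] [ 633.2 -150.9   67.3   68.5] depth 1.2799293
top w [312.7 239. ] [482.1 -86.5  48.3  48.7] depth 1.2207265
side jar [236.5 131.1] [482.9 254.   52.6  55.3] depth 1.0032191
side bottle [232.7 163. ] [464.1  82.5  30.   32.2] depth 0.85350984
side pot [237.9 314.7] [ 444.3 -250.6   32.9   33.5] depth 0.6814882
side mh [319.3 198.6] [660.8  43.5  70.1  70.9] depth 0.9276632
side mm [322.9 231. ] [646.7 -55.4  70.5  71. ] depth 0.86078906
side mp [327.8 269.8] [ 633.4 -156.5   69.2   79.5] depth 0.79361504
side w [251.2 252.4] [482.4 -92.8  49.6  57.8] depth 0.80939335
```

Emit:
step_arm(
  grip=1,
  steps=[
    {"tx": 11,"ty": 26,"rz": 0.5},
    {"tx": 11,"ty": 26,"rz": 0.5},
    {"tx": 11,"ty": 26,"rz": 0.5},
    {"tx": 11,"ty": 26,"rz": 0.5},
    {"tx": 11,"ty": 26,"rz": 0.5},
    {"tx": 11,"ty": 26,"rz": 0.5},
    {"tx": 11,"ty": 26,"rz": 0.5},
    {"tx": 11,"ty": 26,"rz": 0.5},
    {"tx": 11,"ty": 26,"rz": 0.5},
    {"tx": 11,"ty": 26,"rz": 0.5},
    {"tx": 11,"ty": 26,"rz": 0.5},
    {"tx": 11,"ty": 26,"rz": 0.5},
    {"tx": 11,"ty": 26,"rz": 0.5},
    {"tx": 11,"ty": 26,"rz": 0.5},
    {"tx": 11,"ty": 26,"rz": 0.5},
    {"tx": 11,"ty": 26,"rz": 0.5},
    {"tx": 11,"ty": 26,"rz": 0.5},
    {"tx": 11,"ty": 26,"rz": 0.5},
    {"tx": 11,"ty": 26,"rz": 0.5},
    {"tx": 11,"ty": 26,"rz": 0.6},
  ],
)

```text
invalid input at $.steps[0]: expected keys tx, ty, tz, rx, ry, rz
```

Emit:
step_arm(
  grip=1,
  steps=[
    {"tx": 11,"ty": 26,"tz": 0,"rx": 0,"ry": 0,"rz": 0.5},
    {"tx": 11,"ty": 26,"tz": 0,"rx": 0,"ry": 0,"rz": 0.5},
    {"tx": 11,"ty": 26,"tz": 0,"rx": 0,"ry": 0,"rz": 0.5},
    {"tx": 11,"ty": 26,"tz": 0,"rx": 0,"ry": 0,"rz": 0.5},
    {"tx": 11,"ty": 26,"tz": 0,"rx": 0,"ry": 0,"rz": 0.5},
    {"tx": 11,"ty": 26,"tz": 0,"rx": 0,"ry": 0,"rz": 0.5},
    {"tx": 11,"ty": 26,"tz": 0,"rx": 0,"ry": 0,"rz": 0.5},
    {"tx": 11,"ty": 26,"tz": 0,"rx": 0,"ry": 0,"rz": 0.5},
    {"tx": 11,"ty": 26,"tz": 0,"rx": 0,"ry": 0,"rz": 0.5},
    {"tx": 11,"ty": 26,"tz": 0,"rx": 0,"ry": 0,"rz": 0.5},
    {"tx": 11,"ty": 26,"tz": 0,"rx": 0,"ry": 0,"rz": 0.5},
    {"tx": 11,"ty": 26,"tz": 0,"rx": 0,"ry": 0,"rz": 0.5},
    {"tx": 11,"ty": 26,"tz": 0,"rx": 0,"ry": 0,"rz": 0.5},
    {"tx": 11,"ty": 26,"tz": 0,"rx": 0,"ry": 0,"rz": 0.5},
    {"tx": 11,"ty": 26,"tz": 0,"rx": 0,"ry": 0,"rz": 0.5},
    {"tx": 11,"ty": 26,"tz": 0,"rx": 0,"ry": 0,"rz": 0.5},
    {"tx": 11,"ty": 26,"tz": 0,"rx": 0,"ry": 0,"rz": 0.5},
    {"tx": 11,"ty": 26,"tz": 0,"rx": 0,"ry": 0,"rz": 0.5},
    {"tx": 11,"ty": 26,"tz": 0,"rx": 0,"ry": 0,"rz": 0.5},
    {"tx": 11,"ty": 26,"tz": 0,"rx": 0,"ry": 0,"rz": 0.6},
  ],
)

```text
t: 1.77
position: [0.4786, -0.156, 0.2311]
eef_rot: [-0.0, 0.757, 0.654, -0.0]
force: [1.2, -0.2, 0.1]
gripper_width: 0.0855
grip_force: 0.0
```

Emit:
step_arm(
  steps=[
    {"tx": -1.4,"ty": 24,"tz": 0,"rx": 0,"ry": 0,"rz": 0},
    {"tx": -1.4,"ty": 24,"tz": 0,"rx": 0,"ry": 0,"rz": 0},
    {"tx": -1.4,"ty": 24,"tz": 0,"rx": 0,"ry": 0,"rz": 0},
    {"tx": -1.4,"ty": 24,"tz": 0,"rx": 0,"ry": 0,"rz": 0},
    {"tx": -1.4,"ty": 24,"tz": 0,"rx": 0,"ry": 0,"rz": 0},
    {"tx": -1.4,"ty": 24,"tz": 0,"rx": 0,"ry": 0,"rz": 0},
    {"tx": -1.4,"ty": 24,"tz": 0,"rx": 0,"ry": 0,"rz": 0},
    {"tx": -1.4,"ty": 24,"tz": 0,"rx": 0,"ry": 0,"rz": 0},
    {"tx": -1.4,"ty": 24,"tz": 0,"rx": 0,"ry": 0,"rz": 0},
    {"tx": -1.4,"ty": 24,"tz": 0,"rx": 0,"ry": 0,"rz": 0},
    {"tx": 0,"ty": 0,"tz": -20,"rx": 0,"ry": 0,"rz": 0},
    {"tx": 0,"ty": 0,"tz": -20,"rx": 0,"ry": 0,"rz": 0},
    {"tx": 0,"ty": 0,"tz": -15,"rx": 0,"ry": 0,"rz": 0},
  ],
)

```text
t: 2.85
position: [0.464, 0.0832, 0.1752]
eef_rot: [-0.0, 0.757, 0.653, -0.0]
force: [0.6, -0.5, 0.4]
gripper_width: 0.0852
grip_force: 0.0
```

```bash
python3 - <<'E'
from h import *
p,d=robot.grab_frame("side"); cv2.imwrite("pics/s1.png",cv2.resize(p[60:300,130:400],None,fx=2,fy=2)); o=robot.observe(); print(o["position"],o["joint_pos"],o["t"])
E
```

```text
[0.46230457 0.08235578 0.17296565] [ 0.01861475  0.38750534 -0.36920732  2.20625489  0.24554373  0.59152532
 -0.67872176] 2.9
```

View pics/s1.png

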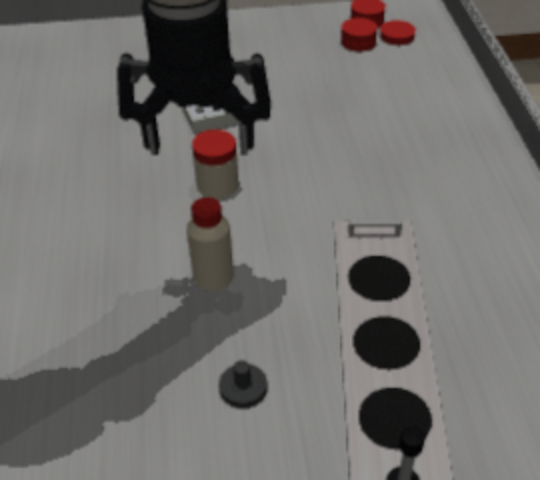

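The gripper hangs centred over the bottle, with tips at (150,150) and (247,150) in the crop and the bottle axis near 208. Going down.

Emit:
step_arm(
  steps=[
    {"tx": 0,"ty": 0,"tz": -20,"rx": 0,"ry": 0,"rz": 0},
    {"tx": 0,"ty": 0,"tz": -20,"rx": 0,"ry": 0,"rz": 0},
    {"tx": 0,"ty": 0,"tz": -20,"rx": 0,"ry": 0,"rz": 0},
    {"tx": 0,"ty": 0,"tz": -20,"rx": 0,"ry": 0,"rz": 0},
    {"tx": 0,"ty": 0,"tz": -17,"rx": 0,"ry": 0,"rz": 0},
    {"tx": 0,"ty": 0,"tz": -14,"rx": 0,"ry": 0,"rz": 0},
    {"tx": 0,"ty": 0,"tz": -10,"rx": 0,"ry": 0,"rz": 0},
    {"tx": 0,"ty": 0,"tz": -6,"rx": 0,"ry": 0,"rz": 0},
    {"tx": 0,"ty": 0,"tz": 0,"rx": 0,"ry": 0,"rz": 0},
    {"tx": 0,"ty": 0,"tz": 0,"rx": 0,"ry": 0,"rz": 0},
  ],
)

```text
t: 3.73
position: [0.4649, 0.0827, 0.0495]
eef_rot: [0.0, 0.758, 0.653, 0.0]
force: [0.0, -0.1, 0.9]
gripper_width: 0.0855
grip_force: 0.0
```

Emit:
step_arm(
  grip=-1,
  steps=[
    {"tx": 0,"ty": 0,"tz": 0,"rx": 0,"ry": 0,"rz": 0},
    {"tx": 0,"ty": 0,"tz": 0,"rx": 0,"ry": 0,"rz": 0},
    {"tx": 0,"ty": 0,"tz": 0,"rx": 0,"ry": 0,"rz": 0},
    {"tx": 0,"ty": 0,"tz": 0,"rx": 0,"ry": 0,"rz": 0},
    {"tx": 0,"ty": 0,"tz": 0,"rx": 0,"ry": 0,"rz": 0},
    {"tx": 0,"ty": 0,"tz": 0,"rx": 0,"ry": 0,"rz": 0},
    {"tx": 0,"ty": 0,"tz": 0,"rx": 0,"ry": 0,"rz": 0},
    {"tx": 0,"ty": 0,"tz": 0,"rx": 0,"ry": 0,"rz": 0},
    {"tx": 0,"ty": 0,"tz": 0,"rx": 0,"ry": 0,"rz": 0},
    {"tx": 0,"ty": 0,"tz": 0,"rx": 0,"ry": 0,"rz": 0},
    {"tx": 0,"ty": 0,"tz": 0,"rx": 0,"ry": 0,"rz": 0},
    {"tx": 0,"ty": 0,"tz": 0,"rx": 0,"ry": 0,"rz": 0},
  ],
)

```text
t: 4.73
position: [0.4647, 0.0828, 0.0503]
eef_rot: [0.0, 0.757, 0.653, 0.0]
force: [-2.1, -0.8, 7.4]
gripper_width: 0.0483
grip_force: 60.7
```

Emit:
step_arm(
  steps=[
    {"tx": 0,"ty": 0,"tz": 5,"rx": 0,"ry": 0,"rz": 0},
    {"tx": 0,"ty": 0,"tz": 10,"rx": 0,"ry": 0,"rz": 0},
    {"tx": 0,"ty": 0,"tz": 15,"rx": 0,"ry": 0,"rz": 0},
    {"tx": 0,"ty": 0,"tz": 15,"rx": 0,"ry": 0,"rz": 0},
    {"tx": 4,"ty": -6,"tz": 10,"rx": 0,"ry": 0,"rz": 0},
    {"tx": 8,"ty": -11,"tz": 5,"rx": 0,"ry": 0,"rz": 0},
    {"tx": 14,"ty": -20,"tz": 0,"rx": 0,"ry": 0,"rz": 0},
    {"tx": 14,"ty": -20,"tz": 0,"rx": 0,"ry": 0,"rz": 0},
    {"tx": 14,"ty": -20,"tz": 0,"rx": 0,"ry": 0,"rz": 0},
    {"tx": 14,"ty": -20,"tz": 0,"rx": 0,"ry": 0,"rz": 0},
    {"tx": 14,"ty": -20,"tz": 0,"rx": 0,"ry": 0,"rz": 0},
    {"tx": 14,"ty": -20,"tz": 0,"rx": 0,"ry": 0,"rz": 0},
    {"tx": 14,"ty": -20,"tz": 0,"rx": 0,"ry": 0,"rz": 0},
    {"tx": 14,"ty": -20,"tz": 0,"rx": 0,"ry": 0,"rz": 0},
    {"tx": 14,"ty": -20,"tz": 0,"rx": 0,"ry": 0,"rz": 0},
    {"tx": 14,"ty": -20,"tz": 0,"rx": 0,"ry": 0,"rz": 0},
    {"tx": 10,"ty": -12,"tz": 0,"rx": 0,"ry": 0,"rz": 0},
    {"tx": 6,"ty": -7,"tz": 0,"rx": 0,"ry": 0,"rz": 0},
    {"tx": 0,"ty": 0,"tz": 0,"rx": 0,"ry": 0,"rz": 0},
    {"tx": 0,"ty": 0,"tz": 0,"rx": 0,"ry": 0,"rz": 0},
  ],
)

```text
t: 6.4
position: [0.6318, -0.1528, 0.1091]
eef_rot: [-0.001, 0.758, 0.653, -0.0]
force: [-0.8, 1.0, -2.9]
gripper_width: 0.0484
grip_force: 62.3
```

```bash
python3 - <<'E'
from h import *
p,d=robot.grab_frame("side"); cv2.imwrite("pics/s2.png",cv2.resize(p[150:340,190:440],None,fx=3,fy=3)); 
o=robot.observe(); print(o["position"],o["joint_pos"],o["force"],o["t"])
E
```

```text
[ 0.63149279 -0.15177166  0.10906591] [ 0.40413293  0.66702359 -0.34889715  1.85542457  0.34147143  0.6799131
 -0.29139246] [-0.55171221 -0.2212459  -1.69709766] 6.45
```

View pics/s2.png

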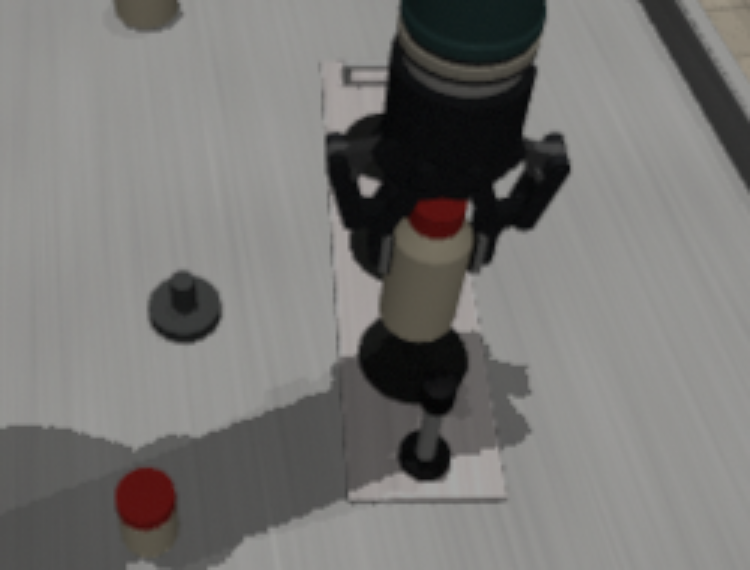

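Bottle held upright, its base over the mat next to the probe, with the bottle base at (420,325) and the mat at (413,358) in the crop. Lowering.

Emit:
step_arm(
  steps=[
    {"tx": 1,"ty": -1,"tz": -8,"rx": 0,"ry": 0,"rz": 0},
    {"tx": 0,"ty": 0,"tz": -12,"rx": 0,"ry": 0,"rz": 0},
    {"tx": 0,"ty": 0,"tz": -12,"rx": 0,"ry": 0,"rz": 0},
    {"tx": 0,"ty": 0,"tz": -8,"rx": 0,"ry": 0,"rz": 0},
    {"tx": 0,"ty": 0,"tz": -4,"rx": 0,"ry": 0,"rz": 0},
    {"tx": 0,"ty": 0,"tz": -2,"rx": 0,"ry": 0,"rz": 0},
    {"tx": 0,"ty": 0,"tz": 0,"rx": 0,"ry": 0,"rz": 0},
    {"tx": 0,"ty": 0,"tz": 0,"rx": 0,"ry": 0,"rz": 0},
  ],
)

```text
t: 7.12
position: [0.6339, -0.1543, 0.0633]
eef_rot: [0.0, 0.758, 0.653, 0.0]
force: [0.3, -0.1, -2.0]
gripper_width: 0.0482
grip_force: 62.3
```

Emit:
step_arm(
  steps=[
    {"tx": 0,"ty": 0,"tz": -1,"rx": 0,"ry": 0,"rz": 0},
    {"tx": 0,"ty": 0,"tz": -1,"rx": 0,"ry": 0,"rz": 0},
    {"tx": 0,"ty": 0,"tz": -1,"rx": 0,"ry": 0,"rz": 0},
    {"tx": 0,"ty": 0,"tz": 0,"rx": 0,"ry": 0,"rz": 0},
  ],
)

```text
t: 7.45
position: [0.6336, -0.1544, 0.0604]
eef_rot: [0.0, 0.758, 0.653, -0.0]
force: [0.8, 0.3, -2.3]
gripper_width: 0.0486
grip_force: 62.3
```

Emit:
step_arm(
  steps=[
    {"tx": 0,"ty": 1,"tz": -1,"rx": 0,"ry": 0,"rz": 0},
    {"tx": 0,"ty": 0,"tz": 0,"rx": 0,"ry": 0,"rz": 0},
    {"tx": 0,"ty": 0,"tz": 0,"rx": 0,"ry": 0,"rz": 0},
  ],
)

```text
t: 7.7
position: [0.6339, -0.1534, 0.0595]
eef_rot: [0.0, 0.758, 0.653, 0.0]
force: [0.2, 0.2, -1.2]
gripper_width: 0.0486
grip_force: 62.3
```

Emit:
step_arm(
  steps=[
    {"tx": 0,"ty": 0,"tz": -1,"rx": 0,"ry": 0,"rz": 0},
    {"tx": 0,"ty": 0,"tz": 0,"rx": 0,"ry": 0,"rz": 0},
    {"tx": 0,"ty": 0,"tz": 0,"rx": 0,"ry": 0,"rz": 0},
  ],
)

```text
t: 7.95
position: [0.6338, -0.1534, 0.0594]
eef_rot: [0.0, 0.758, 0.653, -0.0]
force: [-2.5, -0.7, 4.6]
gripper_width: 0.048
grip_force: 62.9
```

Emit:
step_arm(
  grip=1,
  steps=[
    {"tx": 0,"ty": 0,"tz": 0,"rx": 0,"ry": 0,"rz": 0},
    {"tx": 0,"ty": 0,"tz": 0,"rx": 0,"ry": 0,"rz": 0},
    {"tx": 0,"ty": 0,"tz": 0,"rx": 0,"ry": 0,"rz": 0},
    {"tx": 0,"ty": 0,"tz": 0,"rx": 0,"ry": 0,"rz": 0},
    {"tx": 0,"ty": 0,"tz": 0,"rx": 0,"ry": 0,"rz": 0},
    {"tx": 0,"ty": 0,"tz": 0,"rx": 0,"ry": 0,"rz": 0},
    {"tx": 0,"ty": 0,"tz": 0,"rx": 0,"ry": 0,"rz": 0},
    {"tx": 0,"ty": 0,"tz": 0,"rx": 0,"ry": 0,"rz": 0},
    {"tx": 0,"ty": 0,"tz": 15,"rx": 0,"ry": 0,"rz": 0},
    {"tx": 0,"ty": 0,"tz": 25,"rx": 0,"ry": 0,"rz": 0},
    {"tx": 0,"ty": 0,"tz": 30,"rx": 0,"ry": 0,"rz": 0},
    {"tx": 0,"ty": 0,"tz": 30,"rx": 0,"ry": 0,"rz": 0},
  ],
)

```text
t: 8.95
position: [0.6329, -0.1532, 0.1587]
eef_rot: [-0.001, 0.757, 0.653, -0.001]
force: [0.9, 0.8, -0.2]
gripper_width: 0.0854
grip_force: 0.0
```

Emit:
step_arm(
  steps=[
    {"tx": -10,"ty": 27,"tz": 0,"rx": 0,"ry": 0,"rz": 0},
    {"tx": -10,"ty": 27,"tz": 0,"rx": 0,"ry": 0,"rz": 0},
    {"tx": -10,"ty": 27,"tz": 0,"rx": 0,"ry": 0,"rz": 0},
    {"tx": -10,"ty": 27,"tz": 0,"rx": 0,"ry": 0,"rz": 0},
    {"tx": -10,"ty": 27,"tz": 0,"rx": 0,"ry": 0,"rz": 0},
    {"tx": -10,"ty": 27,"tz": 0,"rx": 0,"ry": 0,"rz": 0},
    {"tx": -10,"ty": 27,"tz": 0,"rx": 0,"ry": 0,"rz": 0},
    {"tx": -10,"ty": 27,"tz": 0,"rx": 0,"ry": 0,"rz": 0},
    {"tx": -10,"ty": 27,"tz": 0,"rx": 0,"ry": 0,"rz": 0},
    {"tx": -10,"ty": 27,"tz": 0,"rx": 0,"ry": 0,"rz": 0},
    {"tx": -10,"ty": 27,"tz": 0,"rx": 0,"ry": 0,"rz": 0},
    {"tx": -10,"ty": 27,"tz": 0,"rx": 0,"ry": 0,"rz": 0},
    {"tx": -10,"ty": 27,"tz": 0,"rx": 0,"ry": 0,"rz": 0},
    {"tx": -10,"ty": 27,"tz": 0,"rx": 0,"ry": 0,"rz": 0},
    {"tx": -10,"ty": 25,"tz": 0,"rx": 0,"ry": 0,"rz": 0},
    {"tx": 0,"ty": 6,"tz": 0,"rx": 0,"ry": 0,"rz": 0},
    {"tx": 0,"ty": 0,"tz": 0,"rx": 0,"ry": 0,"rz": 0},
    {"tx": 0,"ty": 0,"tz": 0,"rx": 0,"ry": 0,"rz": 0},
  ],
)

```text
t: 10.45
position: [0.4839, 0.2552, 0.1583]
eef_rot: [0.0, 0.757, 0.653, -0.0]
force: [0.2, -0.6, 0.7]
gripper_width: 0.0853
grip_force: 0.0
```

```bash
python3 - <<'E'
from h import *
for n,u,v in(("top",335,181),("side",327,240)):
    p,d=robot.grab_frame(n); cv2.imwrite(f"pics/{n}3.png",p)
    b=near(blobs(red(p)),u,v,45); print(n,b and (b[1][0],outline(n,b[0],.121)))
cv2.imwrite("pics/s3.png",cv2.resize(p[60:340,150:430],None,fx=2,fy=2))
o=robot.observe(); print(o["position"],o["t"])
E
```

```text
top ((340.20587158203125, 171.0684051513672), (631.6737670898438, -150.12037658691406, 29.18012809753418, 30.471702575683594))
side ((332.7757263183594, 234.3238525390625), (632.1058959960938, -153.96743774414062, 31.147668838500977, 31.98908805847168))
[0.48426802 0.25361256 0.1580749 ] 10.55
```

View pics/s3.png

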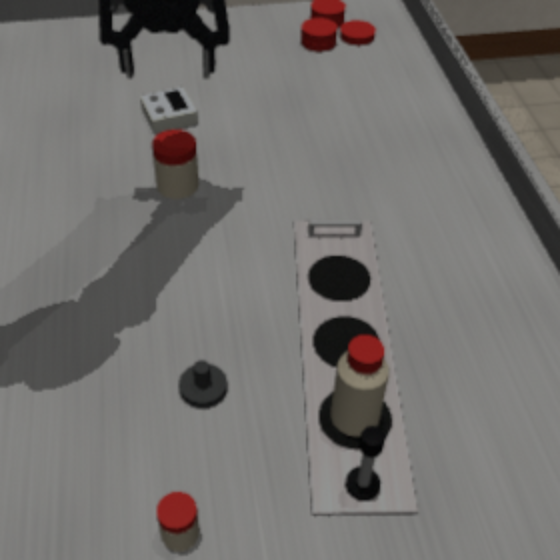

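Bottle stands centred on its mat (within about 1–2 mm) and the gripper is over the jar. Picking the jar.

Emit:
step_arm(
  steps=[
    {"tx": 0,"ty": 0,"tz": -20,"rx": 0,"ry": 0,"rz": 0},
    {"tx": 0,"ty": 0,"tz": -20,"rx": 0,"ry": 0,"rz": 0},
    {"tx": 0,"ty": 0,"tz": -20,"rx": 0,"ry": 0,"rz": 0},
    {"tx": 0,"ty": 0,"tz": -20,"rx": 0,"ry": 0,"rz": 0},
    {"tx": 0,"ty": 0,"tz": -17,"rx": 0,"ry": 0,"rz": 0},
    {"tx": 0,"ty": 0,"tz": -16,"rx": 0,"ry": 0,"rz": 0},
    {"tx": 0,"ty": 0,"tz": -12,"rx": 0,"ry": 0,"rz": 0},
    {"tx": 0,"ty": 0,"tz": -6,"rx": 0,"ry": 0,"rz": 0},
    {"tx": 0,"ty": 0,"tz": 0,"rx": 0,"ry": 0,"rz": 0},
    {"tx": 0,"ty": 0,"tz": 0,"rx": 0,"ry": 0,"rz": 0},
  ],
)

```text
t: 11.38
position: [0.484, 0.2553, 0.0274]
eef_rot: [0.0, 0.758, 0.652, -0.0]
force: [-0.8, 0.1, 0.4]
gripper_width: 0.0853
grip_force: 0.0
```

Emit:
step_arm(
  grip=-1,
  steps=[
    {"tx": 0,"ty": 0,"tz": 0,"rx": 0,"ry": 0,"rz": 0},
    {"tx": 0,"ty": 0,"tz": 0,"rx": 0,"ry": 0,"rz": 0},
    {"tx": 0,"ty": 0,"tz": 0,"rx": 0,"ry": 0,"rz": 0},
    {"tx": 0,"ty": 0,"tz": 0,"rx": 0,"ry": 0,"rz": 0},
    {"tx": 0,"ty": 0,"tz": 0,"rx": 0,"ry": 0,"rz": 0},
    {"tx": 0,"ty": 0,"tz": 0,"rx": 0,"ry": 0,"rz": 0},
    {"tx": 0,"ty": 0,"tz": 0,"rx": 0,"ry": 0,"rz": 0},
    {"tx": 0,"ty": 0,"tz": 0,"rx": 0,"ry": 0,"rz": 0},
    {"tx": 0,"ty": 0,"tz": 0,"rx": 0,"ry": 0,"rz": 0},
    {"tx": 0,"ty": 0,"tz": 0,"rx": 0,"ry": 0,"rz": 0},
  ],
)

```text
t: 12.22
position: [0.484, 0.2561, 0.0285]
eef_rot: [0.0, 0.758, 0.653, 0.001]
force: [-1.2, -1.4, 6.0]
gripper_width: 0.0567
grip_force: 63.7
```

Emit:
step_arm(
  steps=[
    {"tx": 0,"ty": 0,"tz": 5,"rx": 0,"ry": 0,"rz": 0},
    {"tx": 0,"ty": 0,"tz": 10,"rx": 0,"ry": 0,"rz": 0},
    {"tx": 0,"ty": 0,"tz": 15,"rx": 0,"ry": 0,"rz": 0},
    {"tx": 0,"ty": 0,"tz": 15,"rx": 0,"ry": 0,"rz": 0},
    {"tx": 5,"ty": -6,"tz": 10,"rx": 0,"ry": 0,"rz": 0},
    {"tx": 9,"ty": -11,"tz": 5,"rx": 0,"ry": 0,"rz": 0},
    {"tx": 13.5,"ty": -16,"tz": 0,"rx": 0,"ry": 0,"rz": 0},
    {"tx": 13.5,"ty": -16,"tz": 0,"rx": 0,"ry": 0,"rz": 0},
    {"tx": 13.5,"ty": -16,"tz": 0,"rx": 0,"ry": 0,"rz": 0},
    {"tx": 13.5,"ty": -16,"tz": 0,"rx": 0,"ry": 0,"rz": 0},
    {"tx": 13.5,"ty": -16,"tz": 0,"rx": 0,"ry": 0,"rz": 0},
    {"tx": 13.5,"ty": -16,"tz": 0,"rx": 0,"ry": 0,"rz": 0},
    {"tx": 13.5,"ty": -16,"tz": 0,"rx": 0,"ry": 0,"rz": 0},
    {"tx": 13.5,"ty": -16,"tz": 0,"rx": 0,"ry": 0,"rz": 0},
    {"tx": 13.5,"ty": -16,"tz": 0,"rx": 0,"ry": 0,"rz": 0},
    {"tx": 13.5,"ty": -16,"tz": 0,"rx": 0,"ry": 0,"rz": 0},
    {"tx": 13.5,"ty": -16,"tz": 0,"rx": 0,"ry": 0,"rz": 0},
    {"tx": 9,"ty": -11,"tz": 0,"rx": 0,"ry": 0,"rz": 0},
    {"tx": 5.5,"ty": -6,"tz": 0,"rx": 0,"ry": 0,"rz": 0},
    {"tx": 0,"ty": 0,"tz": 0,"rx": 0,"ry": 0,"rz": 0},
  ],
)

```text
t: 13.88
position: [0.6619, 0.0428, 0.0873]
eef_rot: [0.001, 0.759, 0.651, -0.0]
force: [-0.0, -1.3, -2.7]
gripper_width: 0.0573
grip_force: 64.3
```

Emit:
step_arm(
  steps=[
    {"tx": 0,"ty": 0,"tz": -8,"rx": 0,"ry": 0,"rz": 0},
    {"tx": 0,"ty": 0,"tz": -12,"rx": 0,"ry": 0,"rz": 0},
    {"tx": 0,"ty": 0,"tz": -12,"rx": 0,"ry": 0,"rz": 0},
    {"tx": 0,"ty": 0,"tz": -8,"rx": 0,"ry": 0,"rz": 0},
    {"tx": 0,"ty": 0,"tz": -4,"rx": 0,"ry": 0,"rz": 0},
    {"tx": 0,"ty": 0,"tz": -2,"rx": 0,"ry": 0,"rz": 0},
    {"tx": 0,"ty": 0,"tz": 0,"rx": 0,"ry": 0,"rz": 0},
    {"tx": 0,"ty": 0,"tz": 0,"rx": 0,"ry": 0,"rz": 0},
  ],
)

```text
t: 14.55
position: [0.6608, 0.046, 0.0414]
eef_rot: [0.0, 0.757, 0.653, 0.0]
force: [0.4, -0.2, -2.0]
gripper_width: 0.0571
grip_force: 64.3
```

Emit:
step_arm(
  steps=[
    {"tx": 0,"ty": 0,"tz": -1,"rx": 0,"ry": 0,"rz": 0},
    {"tx": 0,"ty": 0,"tz": -1,"rx": 0,"ry": 0,"rz": 0},
    {"tx": 0,"ty": 0,"tz": -1,"rx": 0,"ry": 0,"rz": 0},
    {"tx": 0,"ty": 0,"tz": 0,"rx": 0,"ry": 0,"rz": 0},
    {"tx": 0,"ty": 0,"tz": -1,"rx": 0,"ry": 0,"rz": 0},
    {"tx": 0,"ty": 0,"tz": 0,"rx": 0,"ry": 0,"rz": 0},
    {"tx": 0,"ty": 0,"tz": 0,"rx": 0,"ry": 0,"rz": 0},
  ],
)

```text
t: 15.13
position: [0.6609, 0.0456, 0.0376]
eef_rot: [0.0, 0.758, 0.653, 0.0]
force: [-0.2, -0.1, -0.0]
gripper_width: 0.0568
grip_force: 64.5
```

Emit:
step_arm(
  steps=[
    {"tx": 0,"ty": 0,"tz": -1,"rx": 0,"ry": 0,"rz": 0},
    {"tx": 0,"ty": 0,"tz": 0,"rx": 0,"ry": 0,"rz": 0},
    {"tx": 0,"ty": 0,"tz": 0,"rx": 0,"ry": 0,"rz": 0},
  ],
)

```text
t: 15.38
position: [0.6608, 0.0456, 0.0376]
eef_rot: [0.0, 0.758, 0.653, -0.0]
force: [-2.4, -1.5, 6.4]
gripper_width: 0.0571
grip_force: 65.0
```

Emit:
step_arm(
  grip=1,
  steps=[
    {"tx": 0,"ty": 0,"tz": 0,"rx": 0,"ry": 0,"rz": 0},
    {"tx": 0,"ty": 0,"tz": 0,"rx": 0,"ry": 0,"rz": 0},
    {"tx": 0,"ty": 0,"tz": 0,"rx": 0,"ry": 0,"rz": 0},
    {"tx": 0,"ty": 0,"tz": 0,"rx": 0,"ry": 0,"rz": 0},
    {"tx": 0,"ty": 0,"tz": 0,"rx": 0,"ry": 0,"rz": 0},
    {"tx": 0,"ty": 0,"tz": 0,"rx": 0,"ry": 0,"rz": 0},
    {"tx": 0,"ty": 0,"tz": 0,"rx": 0,"ry": 0,"rz": 0},
    {"tx": 0,"ty": 0,"tz": 0,"rx": 0,"ry": 0,"rz": 0},
    {"tx": 0,"ty": 0,"tz": 15,"rx": 0,"ry": 0,"rz": 0},
    {"tx": 0,"ty": 0,"tz": 25,"rx": 0,"ry": 0,"rz": 0},
    {"tx": 0,"ty": 0,"tz": 30,"rx": 0,"ry": 0,"rz": 0},
    {"tx": 0,"ty": 0,"tz": 30,"rx": 0,"ry": 0,"rz": 0},
    {"tx": 0,"ty": 0,"tz": 30,"rx": 0,"ry": 0,"rz": 0},
  ],
)

```text
t: 16.47
position: [0.6605, 0.0458, 0.1687]
eef_rot: [0.0, 0.757, 0.653, 0.0]
force: [-0.1, 0.3, -0.6]
gripper_width: 0.0858
grip_force: 0.0
```

Emit:
step_arm(
  steps=[
    {"tx": -18,"ty": -24,"tz": 0,"rx": 0,"ry": 0,"rz": 0},
    {"tx": -18,"ty": -24,"tz": 0,"rx": 0,"ry": 0,"rz": 0},
    {"tx": -18,"ty": -24,"tz": 0,"rx": 0,"ry": 0,"rz": 0},
    {"tx": -18,"ty": -24,"tz": 0,"rx": 0,"ry": 0,"rz": 0},
    {"tx": -18,"ty": -24,"tz": 0,"rx": 0,"ry": 0,"rz": 0},
    {"tx": -18,"ty": -24,"tz": 0,"rx": 0,"ry": 0,"rz": 0},
    {"tx": -18,"ty": -24,"tz": 0,"rx": 0,"ry": 0,"rz": 0},
    {"tx": -18,"ty": -24,"tz": 0,"rx": 0,"ry": 0,"rz": 0},
    {"tx": -18,"ty": -24,"tz": 0,"rx": 0,"ry": 0,"rz": 0},
    {"tx": -18,"ty": -24,"tz": 0,"rx": 0,"ry": 0,"rz": 0},
    {"tx": -18,"ty": -24,"tz": 0,"rx": 0,"ry": 0,"rz": 0},
    {"tx": -12,"ty": -20,"tz": 0,"rx": 0,"ry": 0,"rz": 0},
    {"tx": -6,"ty": -10,"tz": 0,"rx": 0,"ry": 0,"rz": 0},
    {"tx": 0,"ty": 0,"tz": 0,"rx": 0,"ry": 0,"rz": 0},
    {"tx": 0,"ty": 0,"tz": 0,"rx": 0,"ry": 0,"rz": 0},
  ],
)

```text
t: 17.72
position: [0.4454, -0.248, 0.167]
eef_rot: [0.001, 0.758, 0.653, 0.001]
force: [0.5, 0.1, 0.1]
gripper_width: 0.0853
grip_force: 0.0
```

```bash
python3 - <<'E'
from h import *
for n,u,v in(("top",262,165),("side",325,175)):
    p,d=robot.grab_frame(n); cv2.imwrite(f"pics/{n}4.png",p)
    b=near(blobs(red(p)),u,v,30); print(n,b and (b[1][0],outline(n,b[0],.081)))
cv2.imwrite("pics/s4.png",cv2.resize(p[110:400,170:450],None,fx=2,fy=2))
o=robot.observe(); print(o["position"],o["t"])
E
```

```text
top ((259.4747009277344, 166.17889404296875), (659.8004150390625, 46.14188003540039, 53.37371063232422, 54.50417709350586))
side ((321.7166442871094, 176.90882873535156), (659.896728515625, 42.129878997802734, 53.726234436035156, 54.53176498413086))
[ 0.44630092 -0.24657506  0.16680485] 17.8167
```

View pics/s4.png

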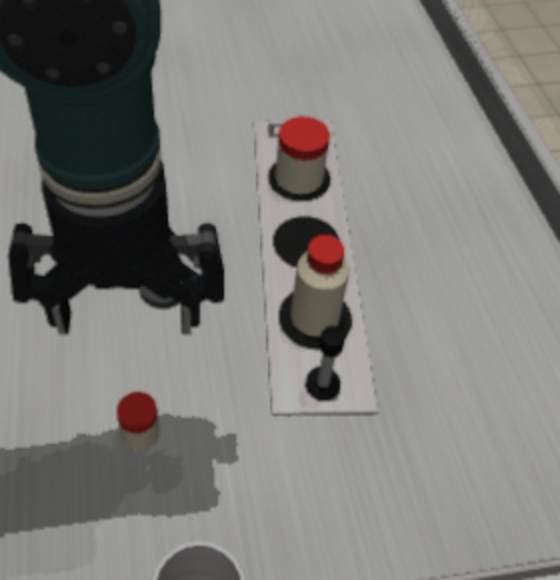

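Jar stands on the handle-end mat and the bottle by the probe, both upright and centred. The gripper is over the pot. Picking the pot.

Emit:
step_arm(
  steps=[
    {"tx": 0,"ty": 0,"tz": -20,"rx": 0,"ry": 0,"rz": 0},
    {"tx": 0,"ty": 0,"tz": -22,"rx": 0,"ry": 0,"rz": 0},
    {"tx": 0,"ty": 0,"tz": -22,"rx": 0,"ry": 0,"rz": 0},
    {"tx": 0,"ty": 0,"tz": -22,"rx": 0,"ry": 0,"rz": 0},
    {"tx": 0,"ty": 0,"tz": -20,"rx": 0,"ry": 0,"rz": 0},
    {"tx": 0,"ty": 0,"tz": -18,"rx": 0,"ry": 0,"rz": 0},
    {"tx": 0,"ty": 0,"tz": -14,"rx": 0,"ry": 0,"rz": 0},
    {"tx": 0,"ty": 0,"tz": -10,"rx": 0,"ry": 0,"rz": 0},
    {"tx": 0,"ty": 0,"tz": -5,"rx": 0,"ry": 0,"rz": 0},
    {"tx": 0,"ty": 0,"tz": 0,"rx": 0,"ry": 0,"rz": 0},
    {"tx": 0,"ty": 0,"tz": 0,"rx": 0,"ry": 0,"rz": 0},
  ],
)

```text
t: 18.73
position: [0.4454, -0.2477, 0.0135]
eef_rot: [0.0, 0.757, 0.653, 0.0]
force: [0.4, -0.4, -0.1]
gripper_width: 0.0855
grip_force: 0.0
```

Emit:
step_arm(
  grip=-1,
  steps=[
    {"tx": 0,"ty": 0,"tz": 0,"rx": 0,"ry": 0,"rz": 0},
    {"tx": 0,"ty": 0,"tz": 0,"rx": 0,"ry": 0,"rz": 0},
    {"tx": 0,"ty": 0,"tz": 0,"rx": 0,"ry": 0,"rz": 0},
    {"tx": 0,"ty": 0,"tz": 0,"rx": 0,"ry": 0,"rz": 0},
    {"tx": 0,"ty": 0,"tz": 0,"rx": 0,"ry": 0,"rz": 0},
    {"tx": 0,"ty": 0,"tz": 0,"rx": 0,"ry": 0,"rz": 0},
    {"tx": 0,"ty": 0,"tz": 0,"rx": 0,"ry": 0,"rz": 0},
    {"tx": 0,"ty": 0,"tz": 0,"rx": 0,"ry": 0,"rz": 0},
    {"tx": 0,"ty": 0,"tz": 0,"rx": 0,"ry": 0,"rz": 0},
    {"tx": 0,"ty": 0,"tz": 0,"rx": 0,"ry": 0,"rz": 0},
    {"tx": 0,"ty": 0,"tz": 0,"rx": 0,"ry": 0,"rz": 0},
    {"tx": 0,"ty": 0,"tz": 0,"rx": 0,"ry": 0,"rz": 0},
  ],
)

```text
t: 19.73
position: [0.4449, -0.2486, 0.0141]
eef_rot: [0.001, 0.758, 0.653, 0.0]
force: [-1.5, 0.2, 4.4]
gripper_width: 0.0347
grip_force: 59.3
```

Emit:
step_arm(
  steps=[
    {"tx": 0,"ty": 0,"tz": 8,"rx": 0,"ry": 0,"rz": 0},
    {"tx": 0,"ty": 0,"tz": 16,"rx": 0,"ry": 0,"rz": 0},
    {"tx": 0,"ty": 0,"tz": 22,"rx": 0,"ry": 0,"rz": 0},
    {"tx": 0,"ty": 0,"tz": 22,"rx": 0,"ry": 0,"rz": 0},
    {"tx": 0,"ty": 0,"tz": 22,"rx": 0,"ry": 0,"rz": 0},
    {"tx": 0,"ty": 0,"tz": 22,"rx": 0,"ry": 0,"rz": 0},
    {"tx": 5,"ty": 4,"tz": 18,"rx": 0,"ry": 0,"rz": 0},
    {"tx": 15,"ty": 15,"tz": 0,"rx": 0,"ry": 0,"rz": 0},
    {"tx": 15,"ty": 15,"tz": 0,"rx": 0,"ry": 0,"rz": 0},
    {"tx": 15,"ty": 15,"tz": 0,"rx": 0,"ry": 0,"rz": 0},
    {"tx": 15,"ty": 15,"tz": 0,"rx": 0,"ry": 0,"rz": 0},
    {"tx": 15,"ty": 15,"tz": 0,"rx": 0,"ry": 0,"rz": 0},
    {"tx": 15,"ty": 15,"tz": 0,"rx": 0,"ry": 0,"rz": 0},
    {"tx": 15,"ty": 15,"tz": 0,"rx": 0,"ry": 0,"rz": 0},
    {"tx": 15,"ty": 15,"tz": 0,"rx": 0,"ry": 0,"rz": 0},
    {"tx": 15,"ty": 15,"tz": 0,"rx": 0,"ry": 0,"rz": 0},
    {"tx": 15,"ty": 15,"tz": 0,"rx": 0,"ry": 0,"rz": 0},
    {"tx": 15,"ty": 15,"tz": 0,"rx": 0,"ry": 0,"rz": 0},
    {"tx": 15,"ty": 15,"tz": 0,"rx": 0,"ry": 0,"rz": 0},
    {"tx": 8,"ty": 6,"tz": 0,"rx": 0,"ry": 0,"rz": 0},
  ],
)

```text
t: 21.4
position: [0.6393, -0.055, 0.144]
eef_rot: [-0.0, 0.757, 0.654, 0.002]
force: [0.0, 0.6, -0.4]
gripper_width: 0.0348
grip_force: 59.8
```

Emit:
step_arm(
  steps=[
    {"tx": 9,"ty": 6,"tz": 0,"rx": 0,"ry": 0,"rz": 0},
    {"tx": 0,"ty": 0,"tz": 0,"rx": 0,"ry": 0,"rz": 0},
    {"tx": 0,"ty": 0,"tz": 0,"rx": 0,"ry": 0,"rz": 0},
    {"tx": 0,"ty": 0,"tz": 0,"rx": 0,"ry": 0,"rz": 0},
  ],
)

```text
t: 21.73
position: [0.6454, -0.054, 0.143]
eef_rot: [-0.0, 0.758, 0.652, -0.001]
force: [0.6, 1.1, -0.3]
gripper_width: 0.0346
grip_force: 59.8
```

Emit:
step_arm(
  steps=[
    {"tx": 0,"ty": 0,"tz": -12,"rx": 0,"ry": 0,"rz": 0},
    {"tx": 0,"ty": 0,"tz": -18,"rx": 0,"ry": 0,"rz": 0},
    {"tx": 0,"ty": 0,"tz": -18,"rx": 0,"ry": 0,"rz": 0},
    {"tx": 0,"ty": 0,"tz": -18,"rx": 0,"ry": 0,"rz": 0},
    {"tx": 0,"ty": 0,"tz": -18,"rx": 0,"ry": 0,"rz": 0},
    {"tx": 0,"ty": 0,"tz": -14,"rx": 0,"ry": 0,"rz": 0},
    {"tx": 0,"ty": 0,"tz": -10,"rx": 0,"ry": 0,"rz": 0},
    {"tx": 0,"ty": 0,"tz": -5,"rx": 0,"ry": 0,"rz": 0},
    {"tx": 0,"ty": 0,"tz": -3,"rx": 0,"ry": 0,"rz": 0},
    {"tx": 0,"ty": 0,"tz": 0,"rx": 0,"ry": 0,"rz": 0},
    {"tx": 0,"ty": 0,"tz": 0,"rx": 0,"ry": 0,"rz": 0},
  ],
)

```text
t: 22.65
position: [0.6472, -0.0523, 0.0279]
eef_rot: [0.0, 0.758, 0.653, 0.0]
force: [-0.4, 0.1, 0.2]
gripper_width: 0.0347
grip_force: 59.8
```

Contact is expected at about 23.

Emit:
step_arm(
  steps=[
    {"tx": 0,"ty": 0,"tz": -1,"rx": 0,"ry": 0,"rz": 0},
    {"tx": 0,"ty": 0,"tz": -1,"rx": 0,"ry": 0,"rz": 0},
    {"tx": 0,"ty": 0,"tz": -1,"rx": 0,"ry": 0,"rz": 0},
    {"tx": 0,"ty": 0,"tz": -1,"rx": 0,"ry": 0,"rz": 0},
    {"tx": 0,"ty": 0,"tz": 0,"rx": 0,"ry": 0,"rz": 0},
    {"tx": 0,"ty": 0,"tz": 0,"rx": 0,"ry": 0,"rz": 0},
  ],
)

```text
t: 23.15
position: [0.6466, -0.0523, 0.0233]
eef_rot: [0.0, 0.758, 0.653, -0.0]
force: [0.3, 0.5, -0.4]
gripper_width: 0.0348
grip_force: 59.8
```

Emit:
step_arm(
  steps=[
    {"tx": 0,"ty": 0,"tz": -1,"rx": 0,"ry": 0,"rz": 0},
    {"tx": 0,"ty": 0,"tz": 0,"rx": 0,"ry": 0,"rz": 0},
    {"tx": 0,"ty": 0,"tz": 0,"rx": 0,"ry": 0,"rz": 0},
  ],
)

```text
t: 23.4
position: [0.6467, -0.0523, 0.0231]
eef_rot: [0.0, 0.758, 0.653, -0.0]
force: [-2.1, 0.7, 5.7]
gripper_width: 0.0348
grip_force: 60.4
```

Emit:
step_arm(
  grip=1,
  steps=[
    {"tx": 0,"ty": 0,"tz": 0,"rx": 0,"ry": 0,"rz": 0},
    {"tx": 0,"ty": 0,"tz": 0,"rx": 0,"ry": 0,"rz": 0},
    {"tx": 0,"ty": 0,"tz": 0,"rx": 0,"ry": 0,"rz": 0},
    {"tx": 0,"ty": 0,"tz": 0,"rx": 0,"ry": 0,"rz": 0},
    {"tx": 0,"ty": 0,"tz": 0,"rx": 0,"ry": 0,"rz": 0},
    {"tx": 0,"ty": 0,"tz": 0,"rx": 0,"ry": 0,"rz": 0},
    {"tx": 0,"ty": 0,"tz": 0,"rx": 0,"ry": 0,"rz": 0},
    {"tx": 0,"ty": 0,"tz": 0,"rx": 0,"ry": 0,"rz": 0},
    {"tx": 0,"ty": 0,"tz": 0,"rx": 0,"ry": 0,"rz": 0},
    {"tx": 0,"ty": 0,"tz": 15,"rx": 0,"ry": 0,"rz": 0},
    {"tx": 0,"ty": 0,"tz": 25,"rx": 0,"ry": 0,"rz": 0},
    {"tx": 0,"ty": 0,"tz": 30,"rx": 0,"ry": 0,"rz": 0},
    {"tx": 0,"ty": 0,"tz": 30,"rx": 0,"ry": 0,"rz": 0},
    {"tx": 0,"ty": 0,"tz": 30,"rx": 0,"ry": 0,"rz": 0},
  ],
)

```text
t: 24.57
position: [0.6464, -0.0522, 0.1546]
eef_rot: [0.0, 0.757, 0.653, 0.0]
force: [0.5, -0.7, 0.4]
gripper_width: 0.0853
grip_force: 0.0
```

Emit:
step_arm(
  steps=[
    {"tx": -20,"ty": -4,"tz": 0,"rx": 0,"ry": 0,"rz": 0},
    {"tx": -20,"ty": -4,"tz": 0,"rx": 0,"ry": 0,"rz": 0},
    {"tx": -20,"ty": -4,"tz": 0,"rx": 0,"ry": 0,"rz": 0},
    {"tx": -20,"ty": -4,"tz": 0,"rx": 0,"ry": 0,"rz": 0},
    {"tx": -20,"ty": -4,"tz": 0,"rx": 0,"ry": 0,"rz": 0},
    {"tx": -20,"ty": -4,"tz": 0,"rx": 0,"ry": 0,"rz": 0},
    {"tx": -20,"ty": -4,"tz": 0,"rx": 0,"ry": 0,"rz": 0},
    {"tx": -15,"ty": -4,"tz": 0,"rx": 0,"ry": 0,"rz": 0},
    {"tx": -10,"ty": -3,"tz": 0,"rx": 0,"ry": 0,"rz": 0},
    {"tx": 0,"ty": 0,"tz": 0,"rx": 0,"ry": 0,"rz": 0},
    {"tx": 0,"ty": 0,"tz": 0,"rx": 0,"ry": 0,"rz": 0},
    {"tx": 0,"ty": 0,"tz": 0,"rx": 0,"ry": 0,"rz": 0},
  ],
)

```text
t: 25.57
position: [0.4834, -0.087, 0.1529]
eef_rot: [0.001, 0.757, 0.653, 0.001]
force: [0.1, 0.3, 0.3]
gripper_width: 0.0854
grip_force: 0.0
```

```bash
python3 - <<'E'
from h import *
for n,u,v in(("top",298,175),("side",326,220)):
    p,d=robot.grab_frame(n); cv2.imwrite(f"pics/{n}5.png",p)
    for c,e in blobs(red(p)):
        if np.hypot(e[0][0]-u,e[0][1]-v)<70: print(n,np.round(e[0]),[np.round(outline(n,c,z),1) for z in(.057,.081,.121)])
a=cv2.imread("pics/top0.png")[215:265,285:345]
b=p[220:280,215:290]
cv2.imwrite("pics/w5.png",np.hstack([cv2.resize(a,(400,333)),cv2.resize(p[180:290,200:360],(400,333))]))
o=robot.observe(); print(o["position"],o["t"])
E
```

```text
top [298. 173.] [array([646.8, -51.9,  33.7,  34.5]), array([640.2, -50.5,  33. ,  33.8]), array([629.1, -48.3,  31.9,  32.7])]
top [340. 170.] [array([ 651.4, -158.8,   26.6,   33.2]), array([ 644.7, -155.2,   26.1,   32.5]), array([ 633.5, -149.4,   25.2,   31.4])]
top [260. 166.] [array([666.6,  46.7,  55. ,  55.2]), array([659.6,  46.1,  53.9,  54. ]), array([647.8,  45. ,  52. ,  52.2])]
side [333. 234.] [array([ 651.3, -104.6,   34.8,   37. ]), array([ 644.1, -122.9,   33.4,   35.6]), array([ 632. , -153.4,   31.2,   33.2])]
side [325. 216.] [array([646. , -54.8,  31.6,  34.4]), array([638.9, -75.1,  30.4,  33.1]), array([ 627.2, -108.8,   28.4,   30.8])]
side [322. 177.] [array([668. ,  67.2,  56. ,  56.5]), array([660.1,  42.3,  53.9,  54.3]), array([646.9,   0.7,  50.3,  50.7])]
[ 0.48335304 -0.08686809  0.15262185] 25.6667
```

View pics/w5.png

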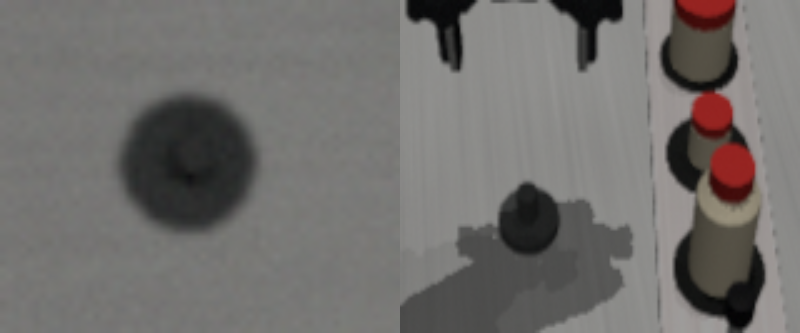

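Pot is centred on the middle mat, and the weight lies at (312.7,238.9) in the top view, matching the TCP. Picking the weight by its knob.

Emit:
step_arm(
  steps=[
    {"tx": -1,"ty": 0,"tz": -20,"rx": 0,"ry": 0,"rz": 0},
    {"tx": 0,"ty": 0,"tz": -22,"rx": 0,"ry": 0,"rz": 0},
    {"tx": 0,"ty": 0,"tz": -22,"rx": 0,"ry": 0,"rz": 0},
    {"tx": 0,"ty": 0,"tz": -22,"rx": 0,"ry": 0,"rz": 0},
    {"tx": 0,"ty": 0,"tz": -20,"rx": 0,"ry": 0,"rz": 0},
    {"tx": 0,"ty": 0,"tz": -14,"rx": 0,"ry": 0,"rz": 0},
    {"tx": 0,"ty": 0,"tz": -10,"rx": 0,"ry": 0,"rz": 0},
    {"tx": 0,"ty": 0,"tz": -6,"rx": 0,"ry": 0,"rz": 0},
    {"tx": 0,"ty": 0,"tz": 0,"rx": 0,"ry": 0,"rz": 0},
    {"tx": 0,"ty": 0,"tz": 0,"rx": 0,"ry": 0,"rz": 0},
  ],
)

```text
t: 26.5
position: [0.4811, -0.0871, 0.0164]
eef_rot: [0.0, 0.757, 0.653, 0.0]
force: [0.7, -0.3, 0.0]
gripper_width: 0.0856
grip_force: 0.0
```

Emit:
step_arm(
  grip=-1,
  steps=[
    {"tx": 0,"ty": 0,"tz": 0,"rx": 0,"ry": 0,"rz": 0},
    {"tx": 0,"ty": 0,"tz": 0,"rx": 0,"ry": 0,"rz": 0},
    {"tx": 0,"ty": 0,"tz": 0,"rx": 0,"ry": 0,"rz": 0},
    {"tx": 0,"ty": 0,"tz": 0,"rx": 0,"ry": 0,"rz": 0},
    {"tx": 0,"ty": 0,"tz": 0,"rx": 0,"ry": 0,"rz": 0},
    {"tx": 0,"ty": 0,"tz": 0,"rx": 0,"ry": 0,"rz": 0},
    {"tx": 0,"ty": 0,"tz": 0,"rx": 0,"ry": 0,"rz": 0},
    {"tx": 0,"ty": 0,"tz": 0,"rx": 0,"ry": 0,"rz": 0},
    {"tx": 0,"ty": 0,"tz": 0,"rx": 0,"ry": 0,"rz": 0},
    {"tx": 0,"ty": 0,"tz": 0,"rx": 0,"ry": 0,"rz": 0},
    {"tx": 0,"ty": 0,"tz": 0,"rx": 0,"ry": 0,"rz": 0},
    {"tx": 0,"ty": 0,"tz": 0,"rx": 0,"ry": 0,"rz": 0},
    {"tx": 0,"ty": 0,"tz": 0,"rx": 0,"ry": 0,"rz": 0},
    {"tx": 0,"ty": 0,"tz": 0,"rx": 0,"ry": 0,"rz": 0},
  ],
)

```text
t: 27.67
position: [0.4814, -0.0874, 0.0169]
eef_rot: [0.001, 0.758, 0.653, 0.0]
force: [0.1, -0.5, 5.2]
gripper_width: 0.0163
grip_force: 58.4
```

Emit:
step_arm(
  steps=[
    {"tx": 0,"ty": 0,"tz": 4,"rx": 0,"ry": 0,"rz": 0},
    {"tx": 0,"ty": 0,"tz": 10,"rx": 0,"ry": 0,"rz": 0},
    {"tx": 0,"ty": 0,"tz": 16,"rx": 0,"ry": 0,"rz": 0},
    {"tx": 0,"ty": 0,"tz": 20,"rx": 0,"ry": 0,"rz": 0},
    {"tx": 0,"ty": 0,"tz": 20,"rx": 0,"ry": 0,"rz": 0},
    {"tx": 0,"ty": 0,"tz": 20,"rx": 0,"ry": 0,"rz": 0},
    {"tx": 6,"ty": 5,"tz": 14,"rx": 0,"ry": 0,"rz": 0},
    {"tx": 11,"ty": 9,"tz": 6,"rx": 0,"ry": 0,"rz": 0},
    {"tx": 14.5,"ty": 10.5,"tz": 0,"rx": 0,"ry": 0,"rz": 0},
    {"tx": 14.5,"ty": 10.5,"tz": 0,"rx": 0,"ry": 0,"rz": 0},
    {"tx": 14.5,"ty": 10.5,"tz": 0,"rx": 0,"ry": 0,"rz": 0},
    {"tx": 14.5,"ty": 10.5,"tz": 0,"rx": 0,"ry": 0,"rz": 0},
    {"tx": 14.5,"ty": 10.5,"tz": 0,"rx": 0,"ry": 0,"rz": 0},
    {"tx": 14.5,"ty": 10.5,"tz": 0,"rx": 0,"ry": 0,"rz": 0},
    {"tx": 14.5,"ty": 10.5,"tz": 0,"rx": 0,"ry": 0,"rz": 0},
    {"tx": 14.5,"ty": 10.5,"tz": 0,"rx": 0,"ry": 0,"rz": 0},
    {"tx": 14.5,"ty": 10.5,"tz": 0,"rx": 0,"ry": 0,"rz": 0},
    {"tx": 14.5,"ty": 10.5,"tz": 0,"rx": 0,"ry": 0,"rz": 0},
    {"tx": 11,"ty": 9,"tz": 0,"rx": 0,"ry": 0,"rz": 0},
    {"tx": 6.5,"ty": 5,"tz": 0,"rx": 0,"ry": 0,"rz": 0},
  ],
)

```text
t: 29.33
position: [0.6608, 0.0473, 0.1267]
eef_rot: [-0.0, 0.757, 0.653, 0.001]
force: [-0.4, 0.9, -2.5]
gripper_width: 0.016
grip_force: 58.6
```

Emit:
step_arm(
  steps=[
    {"tx": 0,"ty": 0,"tz": 0,"rx": 0,"ry": 0,"rz": 0},
    {"tx": 0,"ty": 0,"tz": 0,"rx": 0,"ry": 0,"rz": 0},
    {"tx": 0,"ty": 0,"tz": 0,"rx": 0,"ry": 0,"rz": 0},
    {"tx": 0,"ty": 0,"tz": 0,"rx": 0,"ry": 0,"rz": 0},
    {"tx": 0,"ty": 0,"tz": 0,"rx": 0,"ry": 0,"rz": 0},
    {"tx": 0,"ty": 0,"tz": 0,"rx": 0,"ry": 0,"rz": 0},
  ],
)

```text
t: 29.83
position: [0.6596, 0.0449, 0.1263]
eef_rot: [0.0, 0.758, 0.653, -0.0]
force: [-1.1, 0.2, -2.4]
gripper_width: 0.0157
grip_force: 58.7
```

```bash
python3 - <<'E'
from h import *
p,d=robot.grab_frame("side"); cv2.imwrite("pics/s6.png",cv2.resize(p[80:260,230:430],None,fx=3,fy=3))
o=robot.observe(); print(o["position"],o["t"])
E
```

```text
[0.65980888 0.04516614 0.12635701] 29.8833
```

View pics/s6.png

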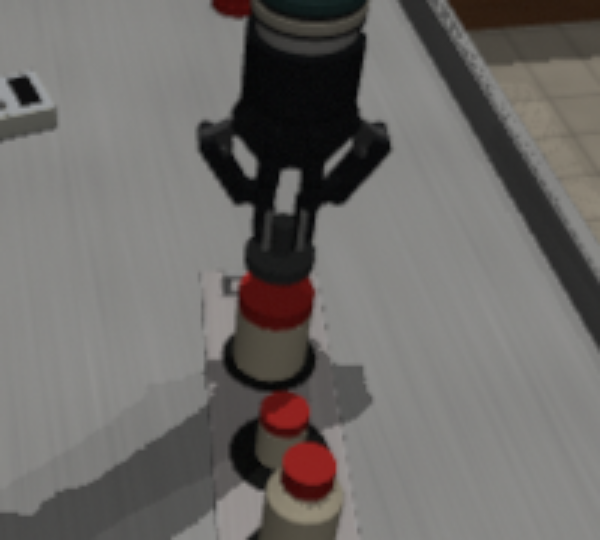

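The weight is held level above the jar lid, with the disc at (280,260) and the lid at (276,298) in the crop. Lowering.

Emit:
step_arm(
  steps=[
    {"tx": 0,"ty": 0,"tz": -6,"rx": 0,"ry": 0,"rz": 0},
    {"tx": 0,"ty": 0,"tz": -8,"rx": 0,"ry": 0,"rz": 0},
    {"tx": 0,"ty": 0,"tz": -6,"rx": 0,"ry": 0,"rz": 0},
    {"tx": 0,"ty": 0,"tz": -3,"rx": 0,"ry": 0,"rz": 0},
    {"tx": 0,"ty": 0,"tz": -2,"rx": 0,"ry": 0,"rz": 0},
    {"tx": 0,"ty": 0,"tz": -1,"rx": 0,"ry": 0,"rz": 0},
    {"tx": 0,"ty": 0,"tz": 0,"rx": 0,"ry": 0,"rz": 0},
    {"tx": 0,"ty": 0,"tz": 0,"rx": 0,"ry": 0,"rz": 0},
  ],
)

```text
t: 30.55
position: [0.6604, 0.0458, 0.1004]
eef_rot: [0.0, 0.758, 0.653, 0.0]
force: [0.0, 1.0, -2.1]
gripper_width: 0.0157
grip_force: 58.7
```

Emit:
step_arm(
  steps=[
    {"tx": 0,"ty": 0,"tz": -1,"rx": 0,"ry": 0,"rz": 0},
    {"tx": 0,"ty": 0,"tz": 0,"rx": 0,"ry": 0,"rz": 0},
    {"tx": 0,"ty": 0,"tz": 0,"rx": 0,"ry": 0,"rz": 0},
  ],
)

```text
t: 30.8
position: [0.6602, 0.0457, 0.0995]
eef_rot: [0.0, 0.758, 0.653, 0.0]
force: [-0.2, 0.4, -1.8]
gripper_width: 0.0162
grip_force: 58.7
```

Emit:
step_arm(
  steps=[
    {"tx": 0,"ty": 0,"tz": -1,"rx": 0,"ry": 0,"rz": 0},
    {"tx": 0,"ty": 0,"tz": 0,"rx": 0,"ry": 0,"rz": 0},
    {"tx": 0,"ty": 0,"tz": 0,"rx": 0,"ry": 0,"rz": 0},
  ],
)

```text
t: 31.05
position: [0.6601, 0.0457, 0.0983]
eef_rot: [-0.0, 0.758, 0.653, -0.0]
force: [-0.6, 0.4, -1.7]
gripper_width: 0.0157
grip_force: 58.7
```

Emit:
step_arm(
  steps=[
    {"tx": 0,"ty": 0,"tz": -0.7,"rx": 0,"ry": 0,"rz": 0},
    {"tx": 0,"ty": 0,"tz": 0,"rx": 0,"ry": 0,"rz": 0},
    {"tx": 0,"ty": 0,"tz": 0,"rx": 0,"ry": 0,"rz": 0},
  ],
)

```text
t: 31.3
position: [0.6603, 0.0457, 0.098]
eef_rot: [0.0, 0.758, 0.653, 0.0]
force: [-1.0, -0.5, 2.3]
gripper_width: 0.0158
grip_force: 59.1
```

Contact. Release, retreat and check.

Emit:
step_arm(
  grip=1,
  steps=[
    {"tx": 0,"ty": 0,"tz": 0,"rx": 0,"ry": 0,"rz": 0},
    {"tx": 0,"ty": 0,"tz": 0,"rx": 0,"ry": 0,"rz": 0},
    {"tx": 0,"ty": 0,"tz": 0,"rx": 0,"ry": 0,"rz": 0},
    {"tx": 0,"ty": 0,"tz": 0,"rx": 0,"ry": 0,"rz": 0},
    {"tx": 0,"ty": 0,"tz": 0,"rx": 0,"ry": 0,"rz": 0},
    {"tx": 0,"ty": 0,"tz": 0,"rx": 0,"ry": 0,"rz": 0},
    {"tx": 0,"ty": 0,"tz": 0,"rx": 0,"ry": 0,"rz": 0},
    {"tx": 0,"ty": 0,"tz": 0,"rx": 0,"ry": 0,"rz": 0},
    {"tx": 0,"ty": 0,"tz": 0,"rx": 0,"ry": 0,"rz": 0},
    {"tx": 0,"ty": 0,"tz": 10,"rx": 0,"ry": 0,"rz": 0},
    {"tx": 0,"ty": 0,"tz": 20,"rx": 0,"ry": 0,"rz": 0},
    {"tx": 0,"ty": 0,"tz": 30,"rx": 0,"ry": 0,"rz": 0},
    {"tx": 0,"ty": 0,"tz": 30,"rx": 0,"ry": 0,"rz": 0},
    {"tx": 0,"ty": 0,"tz": 30,"rx": 0,"ry": 0,"rz": 0},
  ],
)

```text
t: 32.47
position: [0.6599, 0.0458, 0.2194]
eef_rot: [-0.0, 0.757, 0.653, -0.0]
force: [1.2, -0.5, 0.1]
gripper_width: 0.0855
grip_force: 0.0
```

Emit:
step_arm(
  steps=[
    {"tx": -20,"ty": 20,"tz": 0,"rx": 0,"ry": 0,"rz": 0},
    {"tx": -20,"ty": 20,"tz": 0,"rx": 0,"ry": 0,"rz": 0},
    {"tx": -20,"ty": 20,"tz": 0,"rx": 0,"ry": 0,"rz": 0},
    {"tx": -20,"ty": 20,"tz": 0,"rx": 0,"ry": 0,"rz": 0},
    {"tx": -20,"ty": 20,"tz": 0,"rx": 0,"ry": 0,"rz": 0},
    {"tx": -20,"ty": 20,"tz": 0,"rx": 0,"ry": 0,"rz": 0},
    {"tx": -20,"ty": 20,"tz": 0,"rx": 0,"ry": 0,"rz": 0},
    {"tx": -20,"ty": 20,"tz": 0,"rx": 0,"ry": 0,"rz": 0},
    {"tx": -20,"ty": 20,"tz": 0,"rx": 0,"ry": 0,"rz": 0},
    {"tx": 0,"ty": 0,"tz": 0,"rx": 0,"ry": 0,"rz": 0},
    {"tx": 0,"ty": 0,"tz": 0,"rx": 0,"ry": 0,"rz": 0},
  ],
)

```text
t: 33.38
position: [0.4789, 0.2274, 0.2186]
eef_rot: [0.0, 0.756, 0.655, 0.001]
force: [-0.3, -0.4, -0.5]
gripper_width: 0.0855
grip_force: 0.0
```

```bash
python3 - <<'E'
from h import *
P=[robot.grab_frame(n)[0] for n in("top","side")]
cv2.imwrite("pics/f.png",np.hstack([cv2.resize(P[0][120:270,200:400],(400,300)),cv2.resize(P[1][110:350,200:420],(400,436))[:300]]))
for n,p,u,v in(("top",P[0],262,160),("side",P[1],322,165)):
    m=(p.max(2)<80)&(p.max(2)-p.min(2).astype(int)<15)
    for c,e in blobs(m,60): 
        if np.hypot(e[0][0]-u,e[0][1]-v)<35: print(n,np.round(e[0],1),np.round(outline(n,c,.093),1))
E
```

```text
top [259.7 170.5] [645.3  45.4  63.6  75.6]
top [259.4 164.8] [659.7  46.   43.3  48.1]
side [318.9 198.2] [635.5 -33.1  65.4  69.4]
side [322.1 173. ] [659.8  42.5  46.7  70.5]
```

View pics/f.png

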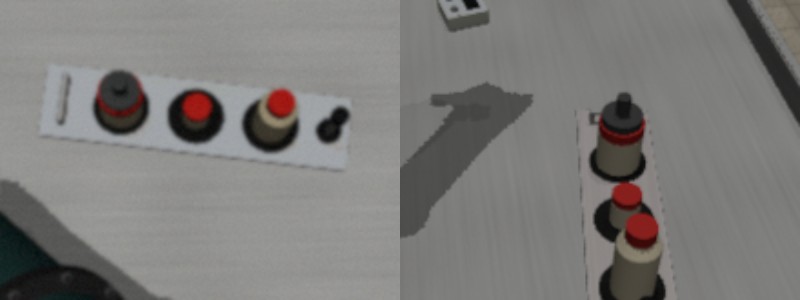

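The final view shows the jar with the weight at (120,90), pot at (197,108) and bottle at (280,105). All are upright on their mats, and the weight measures (659.7,46.0) against the jar's (659.6,46.1).

```bash
python3 -c "
from cell import robot
print(robot.job_done())"
```

```text
the job is handed in; nothing more can be done
None
```

The job is handed in at about 33 s: bottle, pot and jar stand upright and centred to within about 2 mm on their mats, the weight is knob-up on the jar's lid, the arm never went near the cup or timer, and the gripper is open and clear of everything.

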